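# Present a sample jar's label to the scanner

### The arm

A 7-joint arm with a two-finger parallel gripper is mounted at the origin on the work surface. World frame = base frame: x ahead of the robot, y to its left, z up, the work surface at z = 0. Lengths are in m, angles in rad, forces in N, time in s.
With the tool pointing down it reaches from about 0.425 to 0.95 m from the base axis. Payload 4.7 kg.
Tool frame: the origin (TCP) lies on the centre line of the jaws, within the pads' length; the fingertips stand robot.nose_length ahead of it and the grasp point (between the pads) lies 8 mm behind it (robot.nose_length is the distance from the TCP to the fingertips, in m); z points along the fingers, x is the direction in which the jaws open and shut, and the axes are right-handed (so a half turn about z gives the same grasp; the last joint's range is limited). The gripper opens to 85 mm and grips with 20 to 120 N. Pads are 22 mm wide; open, the fingers measure 114 mm over their backs; the gripper's body (76 mm by 85 mm) begins 54 mm behind the grasp point. The pads swing forward as they close: fully open they stand 13 mm farther back than shut.
Start: joints at [1.163, 0.469, -0.049, 1.532, 0.024, 1.141, -0.082], TCP at [0.25, -0.627, 0.242] pointing down, gripper open.
Joint ranges: [-2.59, 2.59], [-0.33, 1.99], [-1.39, 1.29], [0.1, 2.45], [-1.04, 4.18], [0.21, 1.99], [-2.66, 2.66]. Speed limits (rad/s): [2.57, 2.57, 3.14, 3.14, 3.14, 3.14, 3.14].

### API

Orientations are given as [roll, pitch, yaw] about the fixed x, y, z axes, in that order (R = Rz(yaw) Ry(pitch) Rx(roll)).
In Python, from plant import robot gives the robot as it stands. Calls block until the motion is done:
- robot.goto(position, orientation): joint-space move of the TCP to a pose.
- robot.move_straight(position, vel=0.15, attitude=None, contact_N=None): straight line of the TCP; attitude=None keeps the orientation; vel is the mean speed in m/s. With contact_N (N) it stops when the force on the tool has changed by that much, and returns True; else False.
- robot.move_joints(angles): joint-space move.
- robot.grip(opening, strength=None): opening from 0.0 (shut) to 1.0 (fully open); strength is the grip in N (None keeps the last); returns when the fingers have stopped.
- robot.sleep(seconds).
- robot.inverse_kinematics(position, orientation): joint angles nearest the present ones, or None.
- robot.sense(): the state.
- robot.grab_frame(name): name is "scene" or "top" or "wrist"; returns a dict with "image" (400x640x3 uint8, red, green, blue), "range_z" (400x640 float32, m along the optical axis (not along the pixel's ray), 0 where there is no reading), "fx", "fy", "cx", "cy" (pixels), "dist_coeffs" ([k1, k2, p1, p2, k3] as OpenCV has them; the pictures are not rectified), "R" (3x3) and "t" (3): a world point X has camera coordinates R X + t. Camera axes: x right, y down, z forward; pixel columns grow to the right and rows downward; lengths in m; the calibration is good to about 2 mm. A picture is of the moment at which its call begins.
A pose or a line that the arm cannot do raises robot.IKError and nothing moves.
- robot.close_job(): hands the job in, once; it reports no verdict.
The state is a dict: "t": time; "joint_pos": joint angles; "joint_velocities": joint speeds; "effort": joint torques, N m; "tcp_pos": TCP position; "tcp_rot": TCP orientation; "wrist_force": force on the tool from outside, world axes, zero at the start; "torque": the same for the moment, N m; "opening": opening from 0.0 (shut) to 1.0 (fully open).
Only numpy, scipy, OpenCV 4.12 (cv2) and the standard library are available. Lean on these libraries where they do the work, as an engineer would, in place of code of your own. Each camera call takes 0.05 s, during which the arm holds its last target. There are 200 camera calls.

### The job

Pick up the amber (orange-brown) sample jar and stand it upright in the middle of the ring on the scanner's plate, turned so that its white label squarely faces the scanner's dark window. Let go of it there, and leave the green and the blue jar alone.

Things in the scene. Friction and masses are not known exactly. Their poses are not given: they have to be found in the camera images.
- amber_jar_center (a point): Centre (38 mm above its foot, on its axis) of the loose amber (orange-brown) jar: an upright closed cylinder, 46 mm in diameter, 76 mm high, about 140 g; lid (top 20 mm) of a darker amber, 44 mm across. A white label on one side sends a 9 mm wide white tongue up over the lid to its middle, seen from above. z axis up; x axis from the jar's axis out through the label's middle.
- scan_window (a point): Centre of the dark window (44 mm above the table) in the front of the scanner, a fixed blue box 110 wide, 90 deep, 88 mm high. z axis up; x axis level, INTO the scanner: a rightly turned jar's x axis points the same way. Before it lies a fixed grey plate 110 mm square, top 6 mm above the table; its middle, with a black ring 66 mm across, is 75 mm from the window along -x.
- green_jar_center (a point): Centre (38 mm above its foot) of a green jar with a green lid, of the same shape and size, also labelled, standing loose: a bystander, to be left alone.
- blue_jar_center (a point): Centre (38 mm above its foot) of a blue jar with a blue lid, of the same shape and size, also labelled, standing loose: a bystander, to be left alone.

How it is judged:
At the end, for the whole second after the job is handed in: The amber jar stands upright and at rest on the scanner's plate, its axis within 15 mm (along and across) of the middle of the ring, with the label facing the window to within 15 degrees (x of amber_jar_center in the frame of scan_window between -0.09 and -0.06 m and y of amber_jar_center in the frame of scan_window between -0.015 and 0.015 m and height (world z) of amber_jar_center between 0.04 and 0.048 m and angle between amber_jar_center's own z axis and vertical below 0.1 rad and angle between the x axis of amber_jar_center and the x axis of scan_window, either way round below 0.26 rad and x of scan_window in the frame of amber_jar_center above 0.03 m and linear speed of amber_jar below 0.01 m/s); the robot touches nothing.
It fails at once if the green jar was moved by more than 20 mm (distance of green_jar_center from where it was at the start of the episode above 0.02 m).
It fails at once if the blue jar was moved by more than 20 mm (distance of blue_jar_center from where it was at the start of the episode above 0.02 m).
It also fails if it takes over 38 s, if anything falls off the work surface, if the arm or the gripper's body presses on something with over 40 N, if the wrist force passes 120 N, or if a joint passes its speed limit or range.

## Working session

There is one attempt and no reset: what is moved stays moved. The work goes in short steps, each a Python script; the robot and the scene stay as the last script left them, time stands still between calls to the robot, and variables do not carry over. Pictures are saved under pics/ and viewed, about 8 in all and at most 12, crops included, and the job is handed in when it is done.

```bash
ls; mkdir -p pics; cat > h.py <<'E'
import numpy as np, cv2
from plant import robot
def save(f,n,crop=None,s=1):
    im=f["image"]
    if crop: im=im[crop[1]:crop[3],crop[0]:crop[2]]
    cv2.imwrite("pics/"+n,cv2.resize(im[:,:,::-1],None,fx=s,fy=s))
def toplane(f,uv,z):
    uv=np.atleast_2d(np.float64(uv))
    K=np.array([[f["fx"],0,f["cx"]],[0,f["fy"],f["cy"]],[0,0,1]])
    p=cv2.undistortPoints(uv[:,None],K,np.float64(f["dist_coeffs"]))[:,0]
    R=np.array(f["R"]);t=np.array(f["t"])
    d=np.c_[p,np.ones(len(p))]@R   # R^T d
    c=-R.T@t
    return c+d*((np.asarray(z)-c[2])/d[:,2])[:,None]
E
python3 - <<'E'
from h import *
f=robot.grab_frame("top");g=robot.grab_frame("scene")
save(f,"top1.png");save(g,"scene1.png")
import pickle;pickle.dump((f,g),open("f1.pkl","wb"))
for q in(f,g):
    R=np.array(q["R"]);print(-R.T@q["t"],R[2],q["fx"])
s=robot.sense();print(s["t"],s["tcp_pos"],s["tcp_rot"],s["opening"],robot.nose_length)
E
```

```text
pics
[ 0.41240265 -0.00298727  1.09013414] [ 0.12500853 -0.00886777 -0.99211604] 495.7168935520976
[1.04815791 0.12684325 0.54328249] [-0.7086008  -0.18033953 -0.68217488] 370.76947167723387
0.1 [ 0.24943947 -0.62667537  0.24140317] [ 3.14150124e+00  1.70043866e-03 -1.19197032e+00] 0.9972238018005686 0.011
```

View pics/top1.png

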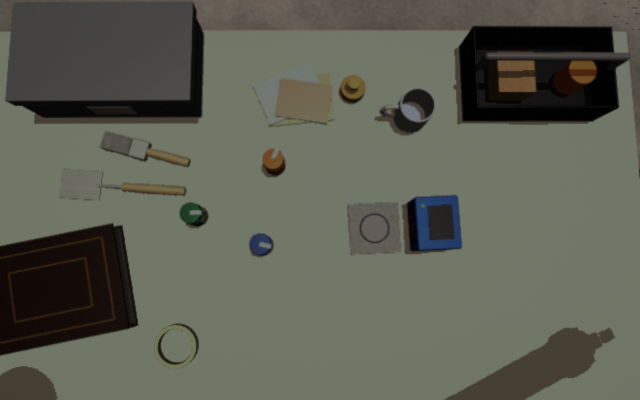

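View pics/scene1.png

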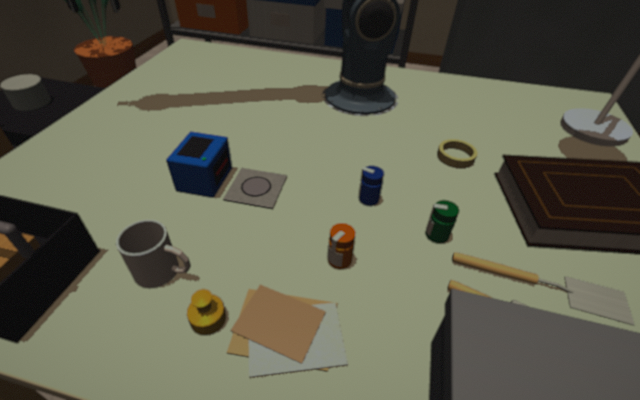

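The top view shows the amber jar at about (274,161) with its tongue towards (277,154). The blue jar is at (261,245) and the green at (191,213). The ring is at (375,228), and the scanner is to its right at (437,223) with its window on the left side. The scene view agrees with this layout.

```bash
cat > m.py <<'E'
from h import *
def lid(f,roi,zt=0.076,hue=(3,16),smin=120):
    x0,y0,x1,y1=roi
    im=f["image"][y0:y1,x0:x1]; hsv=cv2.cvtColor(im,cv2.COLOR_RGB2HSV)
    return im,hsv
def big(m):
    n,l,s,c=cv2.connectedComponentsWithStats(m.astype(np.uint8))
    i=1+np.argmax(s[1:,4]); return (l==i),s[i],c[i]
E
python3 - <<'E'
from m import *
import pickle;f,g=pickle.load(open("f1.pkl","rb"))
# plate
im=f["image"];hsv=cv2.cvtColor(im,cv2.COLOR_RGB2HSV)
print(im[228,375],im[210,355],im[228,335],im[161,272],im[155,277],im[222,418],im[222,412],im[222,440])
x0,y0=340,195
S=hsv[195:262,340:406,1]
print("bg sat",hsv[228,335],hsv[210,355])
m=S<(int(hsv[228,335,1])+int(hsv[210,355,1]))//2
m,s,c=big(m);cs=cv2.findContours(m.astype(np.uint8),0,2)[0]
r=cv2.minAreaRect(max(cs,key=len));b=cv2.boxPoints(r)+[x0,y0]
P=toplane(f,b,.006);print("plate",r,P.round(4).tolist(),P.mean(0),[np.linalg.norm(P[i]-P[i-1]) for i in range(4)])
# scanner top
H=hsv; m=((H[...,0]>105)&(H[...,0]<125)&(H[...,1]>150)&(H[...,2]>100)); m[:, :400]=0
m,s,c=big(m);print("blue",s)
cs=cv2.findContours(m.astype(np.uint8),0,2)[0];r=cv2.minAreaRect(max(cs,key=len));b=cv2.boxPoints(r)
P=toplane(f,b,.088);print("scan",P.round(4).tolist(),P.mean(0),[np.linalg.norm(P[i]-P[i-1]) for i in range(4)])
for n,uv in dict(amber=(274,160),green=(191,213),blue=(261,244),tong=(277,154)).items():print(n,toplane(f,uv,.076))
print(toplane(f,(375,228),.006))
save(f,"crop1.png",(230,130,470,270),3.3)
E
```

```text
[99 93 89] [96 93 86] [114 120 105] [110  77  38] [111  89  63] [ 35  59 101] [15  4  4] [38 35 34]
bg sat [ 42  32 120] [21 27 96]
plate ((34.308013916015625, 32.852210998535156), (50.82439422607422, 50.9820671081543), 86.98721313476562) [[0.5402, -0.0865, 0.006], [0.5458, -0.1991, 0.006], [0.4343, -0.2022, 0.006], [0.4289, -0.091, 0.006]] [ 0.48727923 -0.14470242  0.006     ] [np.float64(0.11131740349502245), np.float64(0.11272741678281062), np.float64(0.1115581670467807), np.float64(0.11131672523344684)]
blue [ 417  197   44   52 1013]
scan [[0.5418, -0.221, 0.088], [0.5471, -0.3044, 0.088], [0.4441, -0.3071, 0.088], [0.439, -0.2248, 0.088]] [ 0.49300527 -0.26433393  0.088     ] [np.float64(0.10287352878221849), np.float64(0.08354951014312195), np.float64(0.10312009164724746), np.float64(0.08250212211408091)]
amber [[0.62420578 0.07089061 0.076     ]]
green [[0.51383838 0.24057132 0.076     ]]
blue [[0.44994955 0.09629787 0.076     ]]
tong [[0.63693621 0.06471851 0.076     ]]
[[ 0.4866028  -0.14616006  0.006     ]]
```

View pics/crop1.png

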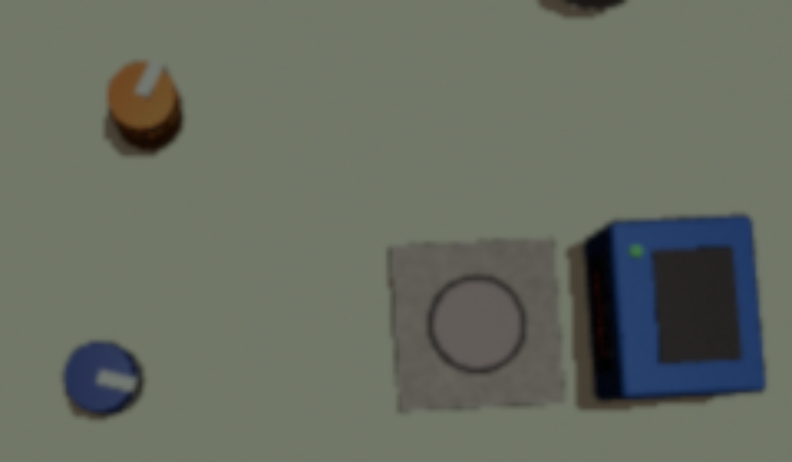

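```bash
python3 - <<'E'
from h import *
c=[.6245,.071]; p=[.487,-.1455]
for a in (64,-116):
    q=robot.inverse_kinematics([*c,.25],[np.pi,0,np.radians(a)]); r=robot.inverse_kinematics([*p,.25],[np.pi,0,np.radians(a-61.5)])
    print(a,None if q is None else np.round(q,2),None if r is None else np.round(r,2))
a=64 
q=[robot.inverse_kinematics([*c,.22],[np.pi,0,np.radians(a)]) for a in(64,-116)]
i=int(np.argmin([99 if x is None else abs(x[6]) for x in q]));a=(64,-116)[i];print(a)
robot.goto([*c,.22],[np.pi,0,np.radians(a)])
f=robot.grab_frame("wrist");save(f,"w1.png")
import pickle;pickle.dump(f,open("w1.pkl","wb"));print(robot.sense()["t"],robot.sense()["tcp_pos"])
E
```

```text
64 [ 0.4   0.52 -0.84  1.61  0.4   1.2   0.6 ] [ 0.69  0.24 -0.57  1.89  0.15  1.06  0.11]
-116 [ 0.15  0.42 -0.45  1.62  0.2   1.14 -2.37] [-0.7   0.31  1.13  1.96 -0.32  1.07 -2.53]
64
2.9417 [0.62473912 0.06977967 0.21987385]
```

View pics/w1.png

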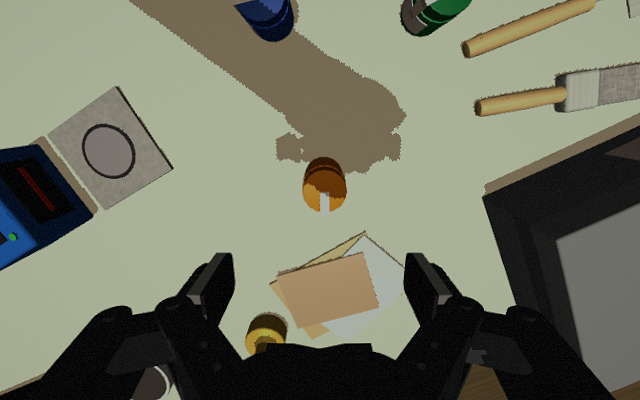

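The wrist view shows the amber lid at about (325,190), with its tongue pointing straight down the image at (325,195–211). The ring is at (108,151).

```bash
cat > w.py <<'E'
from m import *
def ring(f,roi,zt=.006):
    x0,y0,x1,y1=roi
    v=cv2.cvtColor(f["image"],cv2.COLOR_RGB2GRAY)[y0:y1,x0:x1]
    m,s,c=big(v<95)
    k=max(cv2.findContours(m.astype(np.uint8),0,1)[0],key=len)[:,0]+[x0,y0]
    P=toplane(f,k.astype(float),zt)
    (a,b),r=cv2.minEnclosingCircle(P[:,:2].astype(np.float32))
    return a,b,r
def tongue(f,roi,zt):
    x0,y0,x1,y1=roi
    h=cv2.cvtColor(f["image"],cv2.COLOR_RGB2HSV)[y0:y1,x0:x1]
    m,s,c=big((h[...,1]<90)&(h[...,2]>120))
    ys,xs=np.nonzero(m);P=toplane(f,np.c_[xs+x0,ys+y0],zt)[:,:2]
    mu=P.mean(0);u=np.linalg.svd(P-mu,full_matrices=False)[2][0]
    t=(P-mu)@u
    return mu,u,t.min(),t.max(),s
E
python3 - <<'E'
from w import *
import pickle;f=pickle.load(open("w1.pkl","rb"))
print("ring",ring(f,(76,118,140,185)))
print("tongue",tongue(f,(312,190,338,212),.076))
for v in range(150,220,4): print(v,f["image"][v,315],f["image"][v,325],f["image"][v,335])
for v in (180,186,192):
  print([tuple(x) for x in f["image"][v,298:306]],[tuple(x) for x in f["image"][v,343:352]])
save(f,"w1c.png",(285,140,365,225),7)
E
```

```text
ring (0.48741045594215393, -0.14372338354587555, 0.03381162881851196)
tongue (array([0.6379604 , 0.06942734]), array([ 0.91053646, -0.41342877]), np.float64(-0.010474133079762322), np.float64(0.009415122090248673), array([  8,   2,  10,  20, 172], dtype=int32))
150 [118 107  83] [118 108  83] [118 107  83]
154 [118 108  84] [115 106  80] [119 108  84]
158 [109  97  76] [47 19  0] [119 107  83]
162 [51 27  2] [50 22  4] [50 24  7]
166 [62 29  1] [83 42  4] [48 23  0]
170 [37 17  2] [90 45  3] [36 13  0]
174 [105  56  14] [106  56  15] [103  52   5]
178 [102  52   6] [101  52   5] [101  53   7]
182 [101  53  10] [103  54   9] [102  54  10]
186 [111  66  19] [102  52   6] [102  53  11]
190 [171 127  41] [99 48  2] [101  52   7]
194 [170 124  41] [136 134 122] [100  50   9]
198 [170 121  34] [170 177 164] [124  74  10]
202 [169 118  31] [170 177 165] [171 114  31]
206 [170 116  34] [169 177 167] [170 111  22]
210 [168 134  92] [169 177 168] [168 175 149]
214 [170 178 152] [169 177 163] [170 177 152]
218 [169 177 151] [170 178 152] [170 178 151]
[(np.uint8(169), np.uint8(177), np.uint8(15
[... 1609 characters left out ...]
nt8(150)), (np.uint8(170), np.uint8(178), np.uint8(152)), (np.uint8(170), np.uint8(181), np.uint8(157)), (np.uint8(156), np.uint8(132), np.uint8(100)), (np.uint8(167), np.uint8(119), np.uint8(41)), (np.uint8(171), np.uint8(127), np.uint8(42)), (np.uint8(171), np.uint8(128), np.uint8(44))] [(np.uint8(97), np.uint8(50), np.uint8(5)), (np.uint8(100), np.uint8(51), np.uint8(0)), (np.uint8(97), np.uint8(47), np.uint8(2)), (np.uint8(103), np.uint8(78), np.uint8(46)), (np.uint8(163), np.uint8(170), np.uint8(145)), (np.uint8(171), np.uint8(180), np.uint8(155)), (np.uint8(171), np.uint8(179), np.uint8(153)), (np.uint8(169), np.uint8(176), np.uint8(152)), (np.uint8(169), np.uint8(177), np.uint8(151))]
```

View pics/w1c.png

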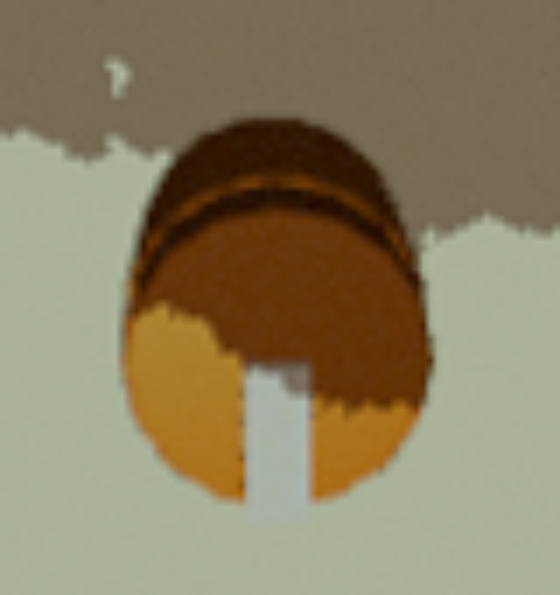

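```bash
python3 - <<'E'
from h import *
import pickle;f=pickle.load(open("w1.pkl","rb"))
px=lambda x,y:(285+(x+.5)/7-.5,140+(y+.5)/7-.5)
P=toplane(f,[px(277,354),px(123,345),px(432,358),px(277,208),px(277,500),px(279,370),px(277,505)],.076)
print(P.round(4)); d=P[-1]-P[-2];print(np.degrees(np.arctan2(d[1],d[0])),np.linalg.norm(P[1]-P[2]),np.linalg.norm(P[3]-P[4]))
c=P[0,:2]
assert np.linalg.norm(c-[.6242,.0709])<.008
robot.move_straight([*c,.10],vel=.15)
hit=robot.move_straight([*c,.037],vel=.08,contact_N=6);print("hit",hit)
robot.grip(0.0,50)
s=robot.sense();print(s["t"],s["tcp_pos"],s["opening"],s["wrist_force"])
if not hit and s["opening"]>.3:
    robot.move_straight([*c,.20],vel=.15)
    s=robot.sense();print(s["t"],s["opening"],s["wrist_force"])
f=robot.grab_frame("wrist");save(f,"w2.png")
E
```

```text
[[0.627  0.0749 0.076 ]
 [0.6164 0.0562 0.076 ]
 [0.637  0.094  0.076 ]
 [0.6084 0.0838 0.076 ]
 [0.6464 0.0655 0.076 ]
 [0.6292 0.0741 0.076 ]
 [0.647  0.0652 0.076 ]]
-26.60606599279811 0.0430509903221225 0.04216651535335182
hit False
5.2833 [0.62744219 0.07489334 0.03769765] 0.5242936226024889 [-1.66364877 -0.29134469  4.04066897]
6.5167 0.5247853070954421 [ 0.01607386  0.68382105 -1.74336821]
```

View pics/w2.png

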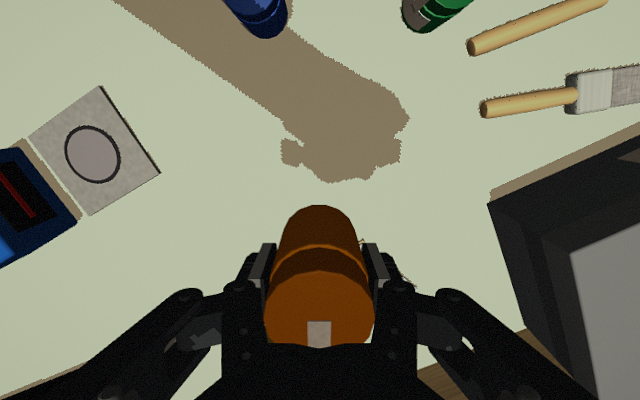

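The amber jar is held centrally between the jaws and upright. The lid spans about columns 264–374, and the tongue starts at (319,321).

```bash
python3 - <<'E'
from w import *
f=robot.grab_frame("wrist");s=robot.sense();tcp=np.array(s["tcp_pos"])
zt=.076+tcp[2]-.0377
P=toplane(f,[(319,324),(264.5,315),(374,315)],zt)
print(tcp,P.round(4),np.linalg.norm(P[1]-P[2]))
# tongue begins ~2 mm out from axis (as measured in the first wrist view)
yaw0=np.radians(64); ax=np.array([np.cos(-.454),np.sin(-.454)])
off=P[0,:2]-.0035*ax-tcp[:2]; R=lambda a:np.array([[np.cos(a),-np.sin(a)],[np.sin(a),np.cos(a)]])
o=R(-yaw0)@off;print("offset tool-level frame",o)
yaw=np.radians(2.5); o=np.clip(o,-.006,.006)
tgt=np.array([.487,-.145])-R(yaw)@o;print("tgt",tgt)
robot.goto([*tgt,.20],[np.pi,0,yaw])
robot.move_straight([*tgt,.075],vel=.15)
f=robot.grab_frame("top");save(f,"top2.png",(320,130,480,270),4.5)
f=robot.grab_frame("scene");save(f,"scene2.png",(130,70,330,230),4)
s=robot.sense();print(s["t"],s["tcp_pos"],s["tcp_rot"],s["opening"],s["wrist_force"])
E
```

```text
[0.62635704 0.07467357 0.19875149] [[0.6296 0.0737 0.2371]
 [0.6167 0.0566 0.2371]
 [0.6351 0.0945 0.2371]] 0.042110062107588185
offset tool-level frame [0.00050609 0.00012948]
tgt [ 0.48650004 -0.14515144]
8.7167 [ 0.48738373 -0.14519312  0.07600257] [ 3.14090622e+00 -2.07651152e-03  4.36988818e-02] 0.5263323832013805 [ 0.5656078  -0.33624424 -1.19838369]
```

View pics/scene2.png

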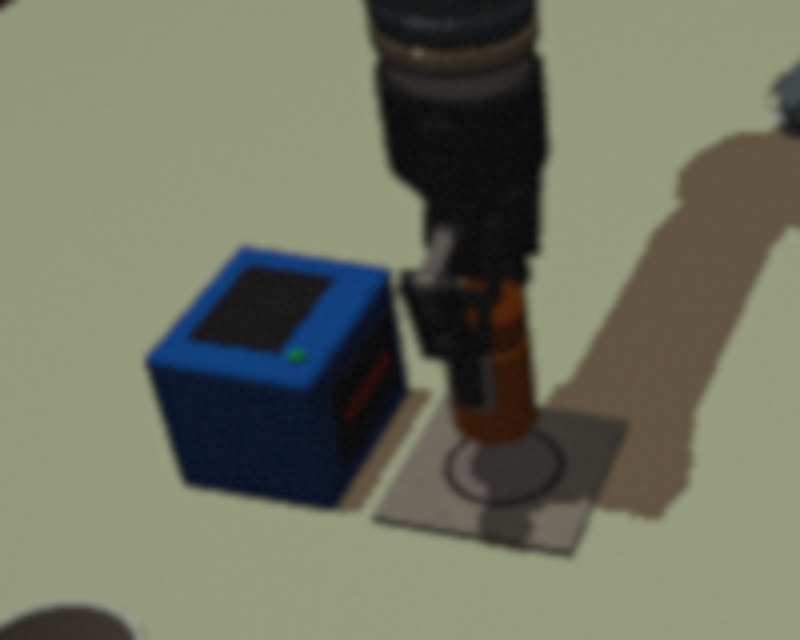

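The jar hangs upright over the ring, and there's space between the fingers and the scanner. I'll lower it until it touches, let go, back off and check.

```bash
python3 - <<'E'
from w import *
t=[.4865,-.1451]
robot.move_straight([*t,.052],vel=.1)
hit=robot.move_straight([*t,.040],vel=.025,contact_N=4)
s=robot.sense();print(hit,s["t"],s["tcp_pos"],s["wrist_force"])
robot.grip(0.8)
robot.sleep(.2)
z=robot.sense()["tcp_pos"]
robot.move_straight([z[0],z[1],.20],vel=.15)
robot.goto([.487,-.02,.24],[np.pi,0,np.radians(2.5)])
s=robot.sense();print(s["t"],s["tcp_pos"],s["opening"])
f=robot.grab_frame("top");w=robot.grab_frame("wrist");g=robot.grab_frame("scene")
import pickle;pickle.dump((f,w,g),open("f3.pkl","wb"))
a=cv2.resize(f["image"][160:270,330:475],None,fx=2.7,fy=2.7); b=cv2.resize(w["image"],(400,250));c=cv2.resize(g["image"][100:230,150:310],None,fx=2.4,fy=2.4)
o=np.zeros((570,800,3),np.uint8);o[:a.shape[0],:a.shape[1]]=a;o[:250,400:]=b;o[255:255+c.shape[0],400:400+c.shape[1]]=c
cv2.imwrite("pics/fin.png",o[:,:,::-1])
E
```

```text
True 9.5 [ 0.48691759 -0.14526149  0.04366119] [ 0.11175205 -0.30288103  4.94941709]
11.85 [ 0.48669021 -0.01953689  0.23956193] 0.8041151383743633
```

View pics/fin.png

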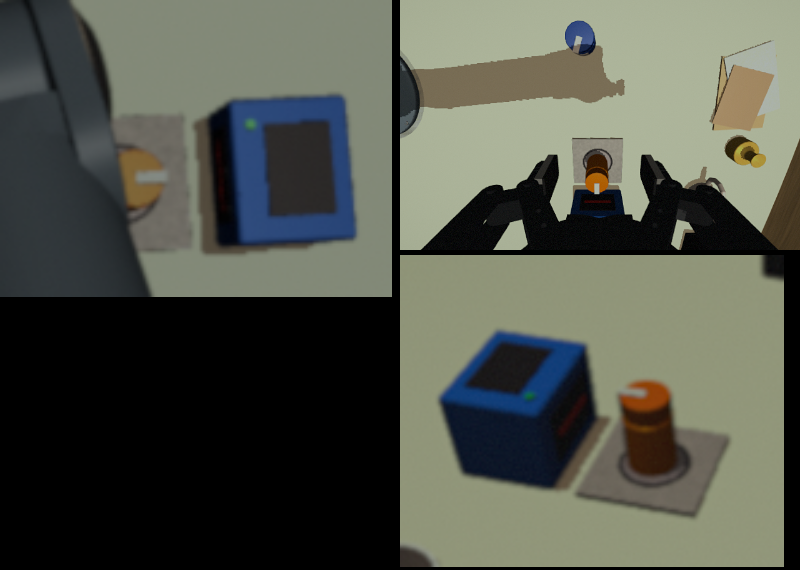

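The jar stands upright on the plate inside the ring, with its tongue pointing at the scanner. One numeric check from the wrist view before I hand in.

```bash
python3 - <<'E'
from w import *
import pickle;f,w,g=pickle.load(open("f3.pkl","rb"))
x0,y0,x1,y1=285,255,345,315
h=cv2.cvtColor(w["image"],cv2.COLOR_RGB2HSV)
m,s,c=big(((h[...,0]<22)&(h[...,1]>150)&(h[...,2]>130))[y0:y1,x0:x1])
k=cv2.convexHull(max(cv2.findContours(m.astype(np.uint8),0,1)[0],key=len))
e=cv2.fitEllipse(k);P=toplane(w,np.array(e[0])+[x0,y0],.082)
print("lid",e,P)
mu,u,a,b,st=tongue(w,(300,285,335,312),.082)
print("tongue yaw",np.degrees(np.arctan2(u[1],u[0])),mu,a,b,st)
sv=robot.sense();print(sv["t"],np.abs(sv["joint_velocities"]).max(),sv["wrist_force"])
# bystanders in the top view: before vs after
f0=pickle.load(open("f1.pkl","rb"))[0]
for n,lo,hi,r in(("blue",105,130,(235,220,290,270)),("green",55,90,(165,190,220,240))):
  for q in(f0,f):
    hh=cv2.cvtColor(q["image"][r[1]:r[3],r[0]:r[2]],cv2.COLOR_RGB2HSV)
    print(n,big((hh[...,0]>=lo)&(hh[...,0]<=hi)&(hh[...,1]>110))[2])
E
```

```text
lid ((29.411975860595703, 37.14926528930664), (31.548648834228516, 37.03620910644531), 91.60857391357422) [[ 0.48680529 -0.14530152  0.082     ]]
tongue yaw -87.88067694667534 [ 0.48734038 -0.15809812] -0.011683424817394965 0.011867081995716107 [ 11   8   8  18 142]
12.0 0.00489825304407523 [-0.48782062 -0.56514608 -0.08023522]
blue [23.96616541 23.95112782]
blue [23.89694656 23.9389313 ]
green [25.28169014 24.36619718]
green [25.29577465 24.36971831]
```

The jar's axis is at (0.4868, -0.1453), against the ring at (0.487, -0.145). The label's yaw is -87.9°, against about -87.2° for the plate. The other jars haven't moved, so I'm handing in.

```bash
python3 -c "
from plant import robot
robot.close_job()"
```

```text
the job is handed in; nothing more can be done
```

The amber jar is standing upright in the middle of the scanner's ring with its label facing the window. I let go of it, moved the arm clear and handed the job in at about 12 s.

I gripped the jar across its label direction, turned it by about -61.5°, lowered it until it touched the plate, then released it and backed off.

- **Position:** the last wrist view put the jar's axis within about 1 mm of my working ring centre. Before the grasp, the top and wrist views of the ring differed by about 2.5 mm, and I used a point between them. All of this is well inside the 15 mm limit.
- **Label direction:** it was within about 1° of the plate's axis, and the scanner box's own edges, which are a rougher measurement, agree to about 1.5°. The limit is 15°.
- **Other jars:** the blue and green jars shifted by less than 0.1 pixel in the top view between the start and the end.
- **Disagreements:** the first top-view estimate of the jar's position was about 5 mm off the wrist view. I used the wrist view, and the jar came up centred in the jaws. No check failed.

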